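Replace the broken clip on the index cards

ROBOT

A 6-joint arm with a two-finger parallel gripper is mounted at the origin on a cart in front of the work surface, level with it; the furniture and walls round the work are solid. World frame = base frame: x ahead of the robot, y to its left, z up, the work surface at z = 0. Lengths are in m, angles in rad, forces in N, time in s.
With the tool pointing down it reaches from about 0.375 to 0.9 m from the base axis. Payload 3.1 kg.
Tool frame: the origin (TCP) lies midway between the tips of the shut fingers; the grasp point (between the pads) lies 19 mm behind it; z points along the fingers, y is the line along which they close (so a half turn about z gives the same grasp; the last joint's range is limited). The gripper opens to 87 mm and grips with 3 to 60 N. Pads are 19 mm wide; open, the fingers measure 117 mm over their backs; the gripper's body (75 mm by 190 mm) begins 51 mm behind the grasp point.
Start: joints at [1.095, 0.527, 1.433, -0, 1.181, -0.178], TCP at [0.183, 0.598, 0.223] pointing down, gripper open.
Joint ranges: [-3.08, 3.08], [-0.75, 2.2], [0.22, 2.44], [-1.43, 4.57], [0, 2.65], [-2.85, 2.85]. Speed limits (rad/s): [2.79, 2.79, 3.14, 3.14, 3.14, 3.14].

INTERFACE

Orientations are given as a unit quaternion [x, y, z, w].
In Python, from rig import get_obs, cams, job gives the robot as it stands.
- The arm moves only by the tool servo_tool, never from a script. Its argument "moves" is text: rows parted by semicolons, each of 5 numbers parted by spaces: the shift along the tool's x, y, z in m, then the turn about the tool's z in degrees, then the finger opening in m, from 0 to 0.087. In form: dx dy dz spin claw; .... A call has 1 to 10 rows; each row is the pose to reach, as a shift and turn from the pose commanded when the call began, along the tool's axes at that moment; what a row does not reach only later rows make up. A row lasts 1/12 s, in which the tool goes at most 41.7 mm and 7.16 degrees, less where a joint would pass 70% of its speed; a pose out of reach is approached as far as the arm can. A call with a gripper value outside its range is refused whole. The fingers move at their own pace and stop on an object; "grip_force" is the grip in N (left out, the last holds). Time passes only in rows, so rows that repeat a pose let the fingers close. It gives the time, the measured TCP pose, the force, the opening and the grip force at its end, in the units of the state.
- get_obs(): the state, without advancing time (a new reading comes with each control period).
- cams.camera(name): name is "scene" or "side" or "wrist"; returns the picture (384x512x3 uint8, blue, green, red); there is no depth.
- cams.camera_model(name): a dict with "fx", "fy", "cx", "cy" (pixels), "dist" ([k1, k2, p1, p2, k3] as OpenCV has them; the pictures are not rectified), "R" (3x3) and "t" (3): a world point X has camera coordinates R X + t. Camera axes: x right, y down, z forward; pixel columns grow to the right and rows downward; lengths in m; the calibration is good to about 2 mm. A picture is of the moment at which its call begins: read the wrist's pose just before it. camera_model takes no time and is no camera call; for the wrist camera it gives the pose at the moment of the call.
- job.hand_in(): hands the job in; it is judged then, once.
The state is a dict: "time": time; "q": joint angles; "joint_velocities": joint speeds; "joint_torque": joint torques, N m; "position": TCP position; "tool_rot": TCP orientation; "ft_force": force on the tool from outside, world axes, zero at the start; "moment": the same for the moment, N m; "grip_width": finger opening in m; "grip_force": force on a finger pad.
Only numpy, scipy, OpenCV 4.12 (cv2) and the standard library are available. Lean on these libraries where they do the work, as an engineer would, in place of code of your own. Each camera call takes 0.05 s, during which the arm holds its last target. There are 200 camera calls.

TASK

The cards in the wooden stand need a new clip: first drop the broken fold-back clip (the small wedge without wire handles, lying in front of the stand) into the open metal tray and let go of it. Then take the big spring clip by its handles, squeeze it wide open, lift it clear of the desk and bring it around the upright edge of the cards that faces you, one jaw on each side, the jaw tips a centimetre or two past the edge, about half-way up. Finish while still holding it there squeezed open, with the clip not touching the cards or the stand (do not let it close), and leave the other things on the desk where they are.

Things in the scene. Friction and masses are not known exactly. Their poses are not given: they have to be found in the camera images.
- clip: big grey spring clip on its side, 106 x 57 x 28 mm, loose, 65 g: two levers on an upright pin. Origin: underside, on the pin axis. z up, x from pin to jaws (end at 54 mm); handles run to x = -56 mm. Axes fixed to the +y lever: closed, x is the line of symmetry. Handles' outer faces, flat from x = -24 to -56, are 50 mm apart at x = -42; pinched there along y: 32 mm at joint 0.4, 23 mm at 0.6
- clip_jaw (a joint): opening of the spring clip: 0 closed (as it lies) to 0.6 rad (stop). The gap between the jaw tips is about 50 mm times the value; each lever turns half of it, and the jaws bow apart behind the tips. Squeezing the handles opens it, a spring shuts it: pinched at x = -42 mm it takes about 2.5 N to start, 8 N at 0.4 rad, 11 N at 0.6 rad
- tip_a (a point): inner face of the tip of the clip's +y jaw, 50 mm from the pin, 14 mm above the clip's underside
- tip_b (a point): inner face of the tip of the clip's -y jaw, same place; the two coincide when the clip is closed
- stand: wooden block 80 x 59 x 18 mm (x, y, z), fixed, with a rigid pack of white index cards upright in it, 5 mm thick. Origin: centre of the block's underside; x runs along the cards away from the edge facing the robot, y square to the cards, z up. The cards run from x = -60 (20 mm in front of the block) to +45 mm and from z = 10 to 92 mm
- card_edge (a point): on the cards' upright edge that faces the robot, mid-thickness, 55 mm above the desk; axes as the stand's (x into the cards, y across them)
- broken_clip: small fold-back clip without wire handles: a solid wedge (three-sided prism) 25 x 14 x 15 mm (x, y, z) with flat upright end faces at x = +-12 mm, lying on the desk in front of the stand, edge up. Loose, 12 g. Origin at the centre of its underside, z up
- tray_floor (a point): centre of the inner floor of the open square sheet-metal tray, 120 x 120 x 50 mm outside, walls 3 mm, fixed; z up, x and y along its sides; the rim is 47 mm above this point
- whole_clip: bystander: loose fold-back clip with wire handles, 32 x 29 x 38 mm
- eraser: bystander: loose eraser, 19 x 43 x 13 mm
- tin: bystander: loose small round tin, 50 mm across, 19 mm high
- marker: bystander: loose marker pen, 126 mm long, 16 mm thick, lying on the desk
Things that resemble listed ones, but are neither listed nor needed, are in the scene too. Of the things like the clip, leave any that is purple; of the rest the smaller one is meant. What is shaped like the part that bears tray_floor but blue is not meant.

How it is judged:
By the outcome, as a careful person would: the job done as asked, in the order asked, and still so for the second after the job is handed in, while the arm keeps its last pose, push and grip.
It also fails if it takes over 61 s, if anything falls off the work surface, if the arm or the gripper's body presses on something with over 40 N, if the wrist force passes 120 N, or if a joint passes its speed limit or range.

## Working session

There is one attempt and no reset: what is moved stays moved. The work goes in short steps, Python scripts to look and compute and a tool call to move; the robot and the scene stay as the last step left them, time stands still between calls to the robot, and variables do not carry over. Pictures are saved under pics/ and viewed, at most 13 in all, crops included, and the job is handed in when it is done.

Besides the shell and the picture viewer there is one more tool, called in YAML: its name, and indented under it one key for each argument. servo_tool: Moves the arm, as the interface text tells. Its arguments: {"type":"object","properties":{"moves":{"type":"string"},"grip_force":{"type":"number"}},"required":["moves"]}

```bash
mkdir -p pics; ls
python3 - <<'E'
from rig import get_obs,cams,job
import cv2,numpy as np
o=get_obs();print(o)
for n in("scene","side","wrist"):
    m=cams.camera_model(n);im=cams.camera(n);cv2.imwrite(f"pics/{n}0.png",im);print(n,m)
a=cv2.imread("pics/scene0.png");b=cv2.imread("pics/side0.png")
cv2.imwrite("pics/s0big.png",cv2.resize(a,(800,600),interpolation=cv2.INTER_CUBIC))
cv2.imwrite("pics/d0big.png",cv2.resize(b,(800,600),interpolation=cv2.INTER_CUBIC))
E
```

```text
pics
{'time': 0.0, 'q': array([ 1.09552808e+00,  5.28505457e-01,  1.43390054e+00, -9.53517383e-06,
        1.18139648e+00, -1.78475908e-01]), 'joint_velocities': array([ 9.25600959e-05,  1.72328817e-03,  1.16784619e-03, -2.29314740e-04,
       -6.14733215e-05, -5.43998260e-04]), 'joint_torque': array([-8.30719864e-05, -4.40043390e+01, -1.76590794e+01,  6.29841350e-02,
        5.83103439e-02, -1.62269948e-04]), 'position': array([0.18240203, 0.59702243, 0.22154806]), 'tool_rot': array([ 1.47850236e-01,  9.89009144e-01, -1.04782153e-03, -3.50591654e-04]), 'ft_force': array([-0.76157976,  0.93941739,  0.0182582 ]), 'moment': array([0.02893357, 0.03023313, 0.02004167]), 'grip_force': 0.0, 'grip_width': 0.08714155883639532}
scene {'fx': 474.2784537922907, 'fy': 474.2784537922907, 'cx': 255.10535170799585, 'cy': 189.90681593453695, 'dist': array([-0.17821883,  0.        ,  0.        ,  0.        ,  0.        ]), 'R': array([[-0.93086421, -0.36493981, -0.01762822],
       [-0.26747349,  0.71353341, -0.64755541],
       [ 0.24889707, -0.59807108, -0.76181444]]), 't': array([0.46617467, 0.22847228, 1.33223324])}
side {'fx': 355.68770594665745, 'fy': 355.68770594665745, 'cx': 252.28595632903784, 'cy': 195.03371158385306, 'dist': array([-0.02169986,  0.        ,  0.        ,  0.        ,  0.        ]), 'R': array([[-0.99716209, -0.07453286,  0.01061173],
       [-0.04824855,  0.52448118, -0.85005386],
       [ 0.0577913 , -0.84815349, -0.52658886]]), 't': array([0.50839372, 0.11343937, 0.88950025])}
wrist {'fx': 323.63137961522153, 'fy': 323.63137961522153, 'cx': 259.6792410205089, 'cy': 193.1919145758064, 'dist': array([-0.08393349,  0.        ,  0.        ,  0.        ,  0.        ]), 'R': array([[ 0.29248715,  0.95626687, -0.00222283],
       [ 0.92658343, -0.28283186,  0.24788968],
       [ 0.23642   , -0.07456419, -0.96878572]]), 't': array([-0.6220249 , -0.03033511,  0.3898906 ])}
```

View pics/s0big.png

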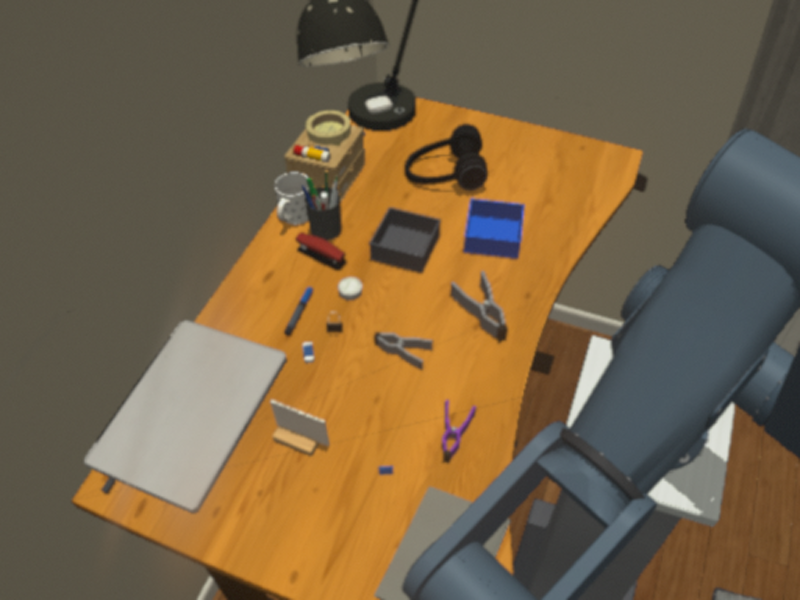

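View pics/d0big.png

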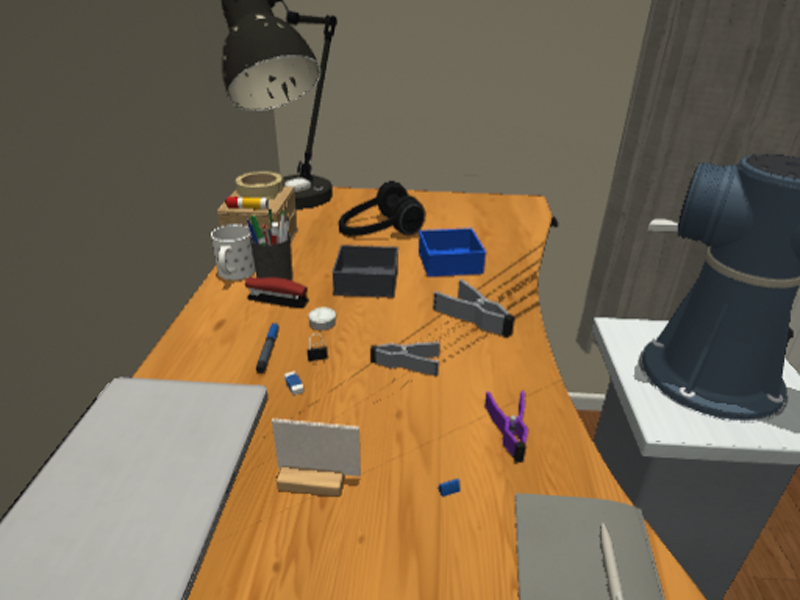

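Candidates (800x600 scene view):
- **Clip:** small grey (402,346), large grey (480,305), purple (457,428). I choose the small grey.
- **Tray:** dark metal (405,240) or blue (495,228). I choose the dark one.
- **Broken clip:** blue wedge (386,470). The black one with wire handles (334,322) is the whole clip, and the eraser is at (308,352).

The stand and cards are at (300,425), with the robot-facing edge on the right at x≈327.

```bash
cat > h.py <<'E'
import numpy as np,cv2
from rig import get_obs,cams,job
from scipy.spatial.transform import Rotation as Ro
def ray(m,p):
    K=np.array([[m["fx"],0,m["cx"]],[0,m["fy"],m["cy"]],[0,0,1]])
    u=cv2.undistortPoints(np.array(p,float).reshape(-1,1,2),K,np.array(m["dist"])).reshape(-1,2)
    R=np.array(m["R"]);t=np.array(m["t"])
    return -R.T@t, np.c_[u,np.ones(len(u))]@R
def plane(m,p,z):
    c,d=ray(m,p); return c+d*((z-c[2])/d[:,2])[:,None]
def proj(m,X):
    K=np.array([[m["fx"],0,m["cx"]],[0,m["fy"],m["cy"]],[0,0,1]])
    return cv2.projectPoints(np.array(X,float).reshape(-1,1,3),cv2.Rodrigues(np.array(m["R"]))[0],np.array(m["t"]),K,np.array(m["dist"]))[0].reshape(-1,2)
def tri(ms,ps):
    A=np.zeros((3,3));b=np.zeros(3)
    for m,p in zip(ms,ps):
        c,d=ray(m,[p]);d=d[0]/np.linalg.norm(d[0]);P=np.eye(3)-np.outer(d,d);A+=P;b+=P@c
    return np.linalg.solve(A,b)
def snap(n):
    m=cams.camera_model(n);return m,cams.camera(n)
E
python3 - <<'E'
from h import *
S=cams.camera_model("scene");D=cams.camera_model("side")
k=.64
q=lambda *p:np.array(p)*k
for n,s,d in[("broken",(386,470),(449,488)),("clip pin",(395,343),(402,355)),("clip blacktip",(378,340),(373,354)),("h1",(431,346),(438,348)),("h2",(421,365),(437,370)),("cardTopR",(327,432),(360,430)),("cardTopL",(274,403),(275,420)),("tray",(405,243),(366,270)),("tin",(350,287),(322,318))]:
    print(n,tri([S,D],[q(*s),q(*d)]).round(3),plane(S,[q(*s)],0)[0].round(3),plane(D,[q(*d)],0)[0].round(3))
a=cv2.imread("pics/scene0.png");b=cv2.imread("pics/side0.png")
c1=cv2.resize(a[195:320,160:310],(600,500),interpolation=cv2.INTER_CUBIC)
c1=cv2.resize(a[200:310,165:290],None,fx=3.2,fy=3.2,interpolation=cv2.INTER_CUBIC)
c2=cv2.resize(b[210:325,165:300],(400,352),interpolation=cv2.INTER_CUBIC)
cv2.imwrite("pics/crop1.png",np.hstack([c1[:352,:400],c2]))
E
```

```text
broken [0.422 0.263 0.003] [0.422 0.262 0.   ] [0.422 0.26  0.   ]
clip pin [0.499 0.016 0.022] [ 0.509 -0.002  0.   ] [ 0.498 -0.011  0.   ]
clip blacktip [0.541 0.011 0.014] [0.543 0.003 0.   ] [ 0.546 -0.009  0.   ]
h1 [ 0.437 -0.007  0.02 ] [ 0.44 -0.02  0.  ] [ 0.438 -0.036  0.   ]
h2 [0.44  0.037 0.011] [0.443 0.03  0.   ] [0.439 0.024 0.   ]
cardTopR [0.524 0.275 0.101] [0.55  0.229 0.   ] [0.545 0.169 0.   ]
cardTopL [0.632 0.255 0.092] [0.669 0.209 0.   ] [0.669 0.159 0.   ]
tray [ 0.581 -0.237  0.034] [ 0.59  -0.266  0.   ] [ 0.593 -0.302  0.   ]
tin [ 0.649 -0.099  0.007] [ 0.652 -0.105  0.   ] [ 0.651 -0.11   0.   ]
```

View pics/crop1.png

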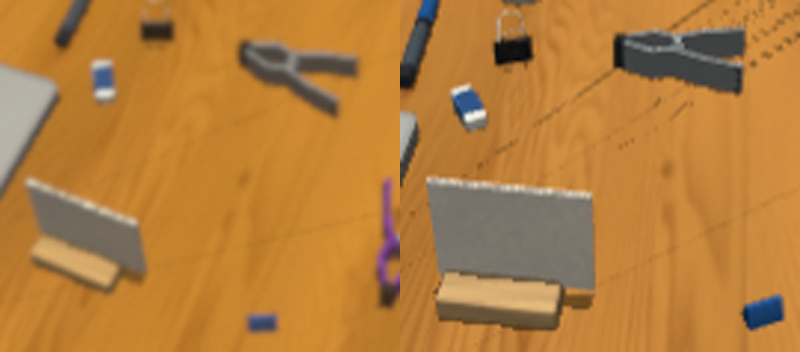

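The crop confirms the choices: small grey clip with pin near (290,60) and jaws to the left, blue wedge at (262,322), card edge at (140,245). Next I hover for a wrist view.

servo_tool:
  moves: "-0.372 -0.301 0 0 0.087;-0.372 -0.301 0 0 0.087;-0.372 -0.301 0 0 0.087;-0.372 -0.301 0 0 0.087;-0.372 -0.301 0 0 0.087;-0.372 -0.301 0 0 0.087;-0.372 -0.301 0 0 0.087;-0.372 -0.301 0 0 0.087;-0.372 -0.301 0 0 0.087;-0.372 -0.301 0 0 0.087"

```text
time: 0.98
position: [0.4164, 0.2504, 0.2225]
tool_rot: [0.148, 0.989, -0.0, -0.0]
ft_force: [-0.1, 1.1, 1.0]
grip_width: 0.0871
grip_force: 0.0
```

Run:
```python
from h import *
o=get_obs();m,im=snap("wrist");np.save("m1.npy",m,allow_pickle=True);cv2.imwrite("pics/w1.png",im);print(o["position"],o["q"].round(2),np.abs(o["joint_velocities"]).max())
cv2.imwrite("pics/w1b.png",cv2.resize(im,(800,600),interpolation=cv2.INTER_CUBIC))
```

```text
[0.41644942 0.25044195 0.22251964] [ 0.31  0.34  1.77  0.    1.03 -0.96] 1.0281332536889534
```

View pics/w1b.png

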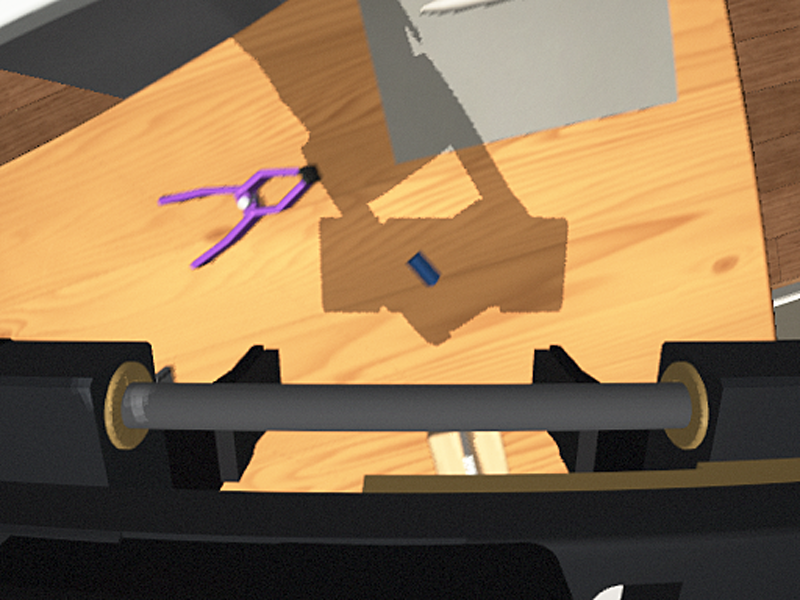

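Wrist view: blue wedge at (423,269), purple clip on the left, stand hidden beneath the gripper. I let the arm settle, then measure the wedge.

servo_tool:
  moves: "0 0 0 0 0.087;0 0 0 0 0.087;0 0 0 0 0.087"

```text
time: 1.28
position: [0.4149, 0.2529, 0.2223]
tool_rot: [0.148, 0.989, -0.0, -0.001]
ft_force: [-0.7, 0.3, 0.7]
grip_width: 0.0869
grip_force: 0.0
```

```bash
cat >> h.py <<'E'
def goto(pos,yax=None,o=None):
    """shift in tool axes & spin (deg) to bring TCP to pos, tool y along yax (mod pi)"""
    o=o or get_obs();R=Ro.from_quat(o["tool_rot"]).as_matrix()
    d=R.T@(np.array(pos)-o["position"]);s=0
    if yax is not None:
        v=R.T@np.r_[yax,0];s=np.degrees(np.arctan2(-v[0],v[1]));s=(s+90)%180-90
    return d.round(4),round(s,1)
E
python3 - <<'E'
from h import *
o=get_obs();m,im=snap("wrist");print(o["position"],o["q"].round(2))
hsv=cv2.cvtColor(im,cv2.COLOR_BGR2HSV)
mk=cv2.inRange(hsv,(100,120,20),(125,255,255));cv2.imwrite("pics/mk.png",mk)
for c in cv2.findContours(mk,0,2)[0]:
    if cv2.contourArea(c)<60: continue
    c=c.reshape(-1,2).astype(float)
    print(len(c),c.mean(0))
    for z in(0,.007):
        X=plane(m,c,z)[:,:2].astype(np.float32);r=cv2.minAreaRect(X*1000);print(z,r)
        b=cv2.boxPoints(r);e=[b[1]-b[0],b[2]-b[1]];e=max(e,key=np.linalg.norm);e/=np.linalg.norm(e)
        print(e,goto([r[0][0]/1e3,r[0][1]/1e3,.12],e))
E
```

```text
[0.41494158 0.25287302 0.22233649] [ 0.32  0.34  1.77  0.    1.03 -0.96]
19 [271.84210526 173.84210526]
0 ((424.02606201171875, 262.1405334472656), (26.612438201904297, 12.629525184631348), 24.630447387695312)
[0.9090147  0.41676408] (array([-0.0064,  0.0112,  0.1024]), np.float64(48.5))
0.007 ((422.6854553222656, 262.2971496582031), (26.1280574798584, 12.399670600891113), 24.630353927612305)
[0.9090151  0.41676304] (array([-0.0051,  0.011 ,  0.1024]), np.float64(48.5))
```

servo_tool:
  moves: "0.004 0.003 0.03 7 0.087;0.004 0.003 0.05 14 0.087;0.004 0.003 0.07 21 0.087;0.004 0.003 0.09 28 0.087;0.004 0.003 0.11 35 0.087;0.004 0.003 0.12 42 0.087;0.004 0.003 0.12 48.5 0.087;0.004 0.003 0.12 48.5 0.087;0.004 0.003 0.12 48.5 0.087"

```text
time: 2.08
position: [0.4121, 0.2576, 0.1025]
tool_rot: [0.539, 0.843, -0.0, -0.0]
ft_force: [0.9, -0.1, -0.0]
grip_width: 0.0871
grip_force: 0.0
```

Run:
```python
from h import *
o=get_obs();m,im=snap("wrist");print(o["position"],o["q"].round(2))
hsv=cv2.cvtColor(im,cv2.COLOR_BGR2HSV)
mk=cv2.inRange(hsv,(100,120,20),(125,255,255))
for c in cv2.findContours(mk,0,2)[0]:
    if cv2.contourArea(c)<100: continue
    c=c.reshape(-1,2).astype(float);print(c.mean(0))
    X=plane(m,c,.007)[:,:2].astype(np.float32);r=cv2.minAreaRect(X*1000);print(r)
    b=cv2.boxPoints(r);e=[b[1]-b[0],b[2]-b[1]];e=max(e,key=np.linalg.norm);e/=np.linalg.norm(e)
    e*=np.sign(e[0]);print(e,goto([r[0][0]/1e3-.012*e[0],r[0][1]/1e3-.012*e[1],.005],e))
```

```text
[0.41212098 0.25760954 0.10248735] [ 0.33  0.54  1.89  0.    0.72 -0.11]
[273.33333333 191.77777778]
((422.3539733886719, 263.27447509765625), (24.78909683227539, 11.865537643432617), 24.833721160888672)
[0.9075308  0.41998556] (array([ 0.0012, -0.0006,  0.0978]), np.float64(-0.0))
```

servo_tool:
  moves: "0.001 -0.001 0.03 0 0.087;0.001 -0.001 0.06 0 0.087;0.001 -0.001 0.085 0 0.087;0.001 -0.001 0.098 0 0.087;0.001 -0.001 0.098 0 0.06;0.001 -0.001 0.098 0 0.045;0.001 -0.001 0.098 0 0.035;0.001 -0.001 0.098 0 0.01;0.001 -0.001 0.098 0 0.01;0.001 -0.001 0.098 0 0.01"
  grip_force: 8

```text
time: 2.97
position: [0.4122, 0.2571, 0.0055]
tool_rot: [0.541, 0.841, 0.001, 0.001]
ft_force: [-0.6, 0.3, -0.5]
grip_width: 0.0548
grip_force: 0.0
```

servo_tool:
  moves: "0 0 0 0 0.01;0 0 0 0 0.01;0 0 0 0 0.01;0 0 0 0 0.01;0 0 0 0 0.01"

```text
time: 3.38
position: [0.4116, 0.2568, 0.0046]
tool_rot: [0.541, 0.841, 0.0, 0.0]
ft_force: [-0.2, 0.2, 2.0]
grip_width: 0.0245
grip_force: 8.0
```

servo_tool:
  moves: "0 0 -0.04 0 0.01;0 0 -0.08 0 0.01;0 0 -0.12 0 0.01;0 0 -0.155 0 0.01;0 0 -0.155 0 0.01"

```text
time: 3.8
position: [0.4154, 0.2584, 0.1654]
tool_rot: [0.541, 0.841, 0.005, 0.004]
ft_force: [1.5, 0.4, 0.8]
grip_width: 0.0245
grip_force: 8.0
```

Run:
```python
from h import *
o=get_obs();print(o["position"],o["q"].round(2),o["grip_width"],o["grip_force"])
for n,(x0,y0,x1,y1) in {"scene":(225,125,290,180),"side":(205,150,262,195)}.items():
    im=cv2.imread(f"pics/{n}0.png");m=cams.camera_model(n)
    hsv=cv2.cvtColor(im,cv2.COLOR_BGR2HSV);mk=np.zeros(im.shape[:2],np.uint8)
    mk[y0:y1,x0:x1]=((hsv[...,1]<110)&(hsv[...,2]<120))[y0:y1,x0:x1]*255
    mk=cv2.morphologyEx(mk,cv2.MORPH_OPEN,np.ones((3,3)))
    c=max(cv2.findContours(mk,0,2)[0],key=cv2.contourArea);h=cv2.approxPolyDP(cv2.convexHull(c),2.5,True).reshape(-1,2)
    print(n,h.tolist());print(plane(m,h,.05).round(3)[:,:2].tolist());print(plane(m,h,0).round(3)[:,:2].tolist())
```

```text
[0.41543883 0.25838567 0.16541929] [ 0.33  0.43  1.84  0.    0.86 -0.1 ] 0.024496775791553644 7.99997694331978
scene [[249, 134], [280, 141], [279, 152], [269, 172], [238, 165], [237, 154]]
[[0.642, -0.305], [0.53, -0.31], [0.516, -0.258], [0.516, -0.162], [0.621, -0.156], [0.643, -0.201]]
[[0.664, -0.355], [0.546, -0.359], [0.531, -0.306], [0.531, -0.205], [0.641, -0.199], [0.665, -0.246]]
side [[218, 157], [253, 158], [251, 189], [214, 188], [213, 172]]
[[0.647, -0.314], [0.532, -0.317], [0.523, -0.119], [0.627, -0.115], [0.645, -0.209]]
[[0.665, -0.416], [0.539, -0.42], [0.529, -0.203], [0.643, -0.198], [0.664, -0.301]]
```

servo_tool:
  moves: "-0.038 -0.004 0 0 0.01;-0.076 -0.008 0 0 0.01;-0.115 -0.013 0 0 0.01;-0.154 -0.017 0 0 0.01;-0.193 -0.021 0 0 0.01;-0.232 -0.025 0 0 0.01;-0.271 -0.029 0 0 0.01;-0.31 -0.034 0 0 0.01;-0.349 -0.038 0 0 0.01;-0.388 -0.042 0 0 0.01"

```text
time: 4.63
position: [0.5338, -0.1155, 0.1588]
tool_rot: [0.541, 0.841, -0.0, -0.001]
ft_force: [1.9, -0.6, 0.2]
grip_width: 0.0247
grip_force: 8.0
```

servo_tool:
  moves: "-0.039 -0.004 0 0 0.01;-0.077 -0.009 0 0 0.01;-0.116 -0.013 0 0 0.01;-0.15 -0.0165 0 0 0.01;-0.15 -0.0165 0 0 0.01;-0.15 -0.0165 0 0 0.01"

```text
time: 5.13
position: [0.5811, -0.2588, 0.1584]
tool_rot: [0.542, 0.84, 0.0, -0.001]
ft_force: [0.3, 0.5, -0.8]
grip_width: 0.0249
grip_force: 8.0
```

Run:
```python
from h import *
o=get_obs();m,im=snap("wrist");print(o["position"],o["q"].round(2),o["grip_width"],o["grip_force"])
print(goto([.586,-.255,.03]))
R=.06;c=np.array([.586,-.255])
for P in [[c[0]+a*R,c[1]+b*R,.05] for a,b in((1,1),(1,-1),(-1,-1),(-1,1))]:
    p=proj(m,P)[0];print(p.round());cv2.circle(im,tuple(int(v) for v in p),3,(0,0,255),-1)
cv2.imwrite("pics/w2.png",cv2.resize(im,(800,600)))
```

```text
[ 0.58112015 -0.25884287  0.15835073] [-0.59  0.62  1.46  0.    1.06 -1.02] 0.02492628048193091 8.000006107977242
(array([-0.001 ,  0.006 ,  0.1283]), 0)
[362. 153.]
[300. 271.]
[178. 221.]
[231.  92.]
```

View pics/w2.png

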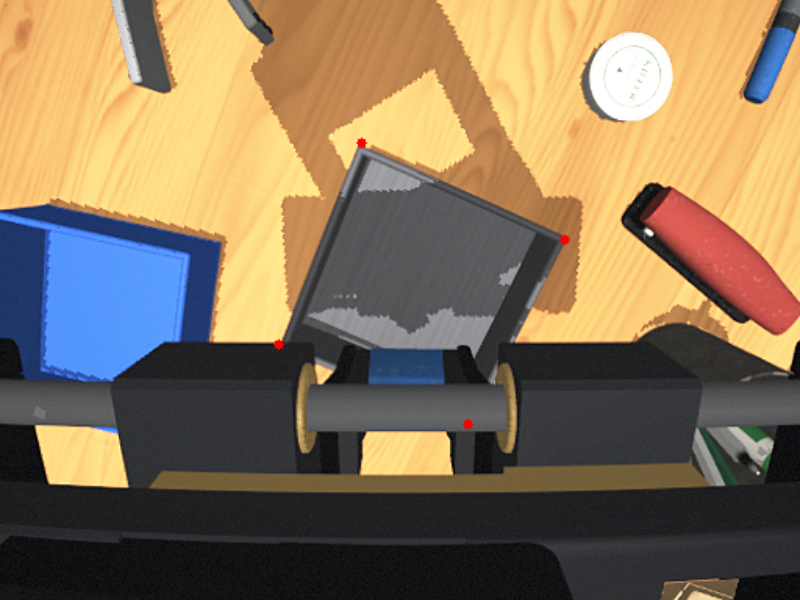

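Wrist view: the projected rim corners sit on the dark tray's rim, and the blue wedge is held at (405,367). I lower it into the tray and release.

servo_tool:
  moves: "-0.001 0.006 0.03 0 0.01;-0.001 0.006 0.06 0 0.01;-0.001 0.006 0.09 0 0.01;-0.001 0.006 0.115 0 0.01;-0.001 0.006 0.118 0 0.01;-0.001 0.006 0.118 0 0.01;-0.001 0.006 0.118 0 0.045;-0.001 0.006 0.118 0 0.045;-0.001 0.006 0.118 0 0.045;-0.001 0.006 0.118 0 0.045"

```text
time: 6.02
position: [0.5883, -0.2559, 0.0434]
tool_rot: [0.541, 0.841, -0.0, 0.002]
ft_force: [0.3, -0.3, 0.7]
grip_width: 0.0418
grip_force: 0.0
```

servo_tool:
  moves: "0 0 0 0 0.045;0 0 0 0 0.045;0 0 -0.03 0 0.045;0 0 -0.06 0 0.045;0 0 -0.1 0 0.045;0 0 -0.14 0 0.045;0 0 -0.14 0 0.045"

```text
time: 6.6
position: [0.592, -0.2584, 0.1907]
tool_rot: [0.541, 0.841, -0.0, 0.009]
ft_force: [0.8, -0.6, 0.5]
grip_width: 0.0454
grip_force: 0.0
```

Run:
```python
from h import *
o=get_obs();m,im=snap("wrist");print(o["position"],o["q"].round(2))
hsv=cv2.cvtColor(im,cv2.COLOR_BGR2HSV);mk=cv2.inRange(hsv,(100,120,20),(125,255,255))
for c in cv2.findContours(mk,0,2)[0]:
    if cv2.contourArea(c)>60: c=c.reshape(-1,2).astype(float);print(len(c),c.mean(0),plane(m,c,.01).mean(0).round(3))
# clip contour from first pictures
for n,(x0,y0,x1,y1) in {"scene":(236,205,282,240),"side":(234,212,285,242)}.items():
    im=cv2.imread(f"pics/{n}0.png");mm=cams.camera_model(n)
    h=cv2.cvtColor(im,cv2.COLOR_BGR2HSV);k=np.zeros(im.shape[:2],np.uint8)
    k[y0:y1,x0:x1]=(h[...,1]<130)[y0:y1,x0:x1]*255
    c=max(cv2.findContours(k,0,2)[0],key=cv2.contourArea);q=cv2.approxPolyDP(c,2,True).reshape(-1,2)
    print(n,q.tolist(),plane(mm,q,.028)[:,:2].round(3).tolist())
print(goto([.45,0.015,.2],[0,1]))
```

```text
[ 0.59200372 -0.25841056  0.190719  ] [-0.58  0.58  1.42  0.    1.12 -1.01]
22 [255.40909091 167.        ] [ 0.587 -0.256  0.01 ]
146 [ 69.34931507 185.4109589 ] [ 0.404 -0.363  0.01 ]
70 [461.78571429  39.71428571] [ 0.724 -0.046  0.01 ]
scene [[240, 215], [245, 223], [267, 234], [270, 230], [258, 222], [275, 222], [276, 219], [252, 213]] [[0.543, 0.016], [0.518, 0.038], [0.442, 0.052], [0.439, 0.036], [0.483, 0.021], [0.435, 0.003], [0.436, -0.009], [0.512, -0.004]]
side [[281, 219], [243, 220], [237, 223], [238, 231], [279, 239], [280, 231], [275, 229], [280, 227]] [[0.437, -0.014], [0.534, -0.001], [0.548, 0.014], [0.542, 0.046], [0.442, 0.068], [0.439, 0.037], [0.452, 0.03], [0.44, 0.021]]
(array([ 0.306 , -0.0147, -0.0159]), np.float64(-65.5))
```

The wedge is in the tray at (0.587,-0.256). Next is the clip view.

servo_tool:
  moves: "0.036 0.008 -0.01 -7 0.087;0.072 0.016 -0.01 -14 0.087;0.108 0.024 -0.01 -21 0.087;0.144 0.032 -0.01 -28 0.087;0.18 0.04 -0.01 -35 0.087;0.216 0.048 -0.01 -42 0.087;0.25 0.054 -0.01 -49 0.087;0.274 0.0575 -0.01 -56 0.087;0.274 0.0575 -0.01 -63 0.087;0.274 0.0575 -0.01 -65.5 0.087"

```text
time: 7.48
position: [0.5241, 0.0198, 0.1905]
tool_rot: [-0.004, 1.0, 0.0, -0.002]
ft_force: [0.3, -0.8, 0.7]
grip_width: 0.0865
grip_force: 0.0
```

servo_tool:
  moves: "0 0 0 0 0.087;0 0 0 0 0.087;0 0 0 0 0.087"

```text
time: 7.73
position: [0.5256, 0.0175, 0.191]
tool_rot: [0.001, 1.0, 0.0, -0.001]
ft_force: [-0.1, -0.3, 0.2]
grip_width: 0.0868
grip_force: 0.0
```

Run:
```python
from h import *
o=get_obs();m,im=snap("wrist");print(o["position"],o["q"].round(2))
np.save("m3.npy",m,allow_pickle=True);cv2.imwrite("pics/w3.png",im)
cv2.imwrite("pics/w3b.png",cv2.resize(im,(800,600)))
```

```text
[0.52564858 0.0175382  0.19096684] [-0.18  0.44  1.71 -0.    0.99 -1.75]
```

View pics/w3b.png

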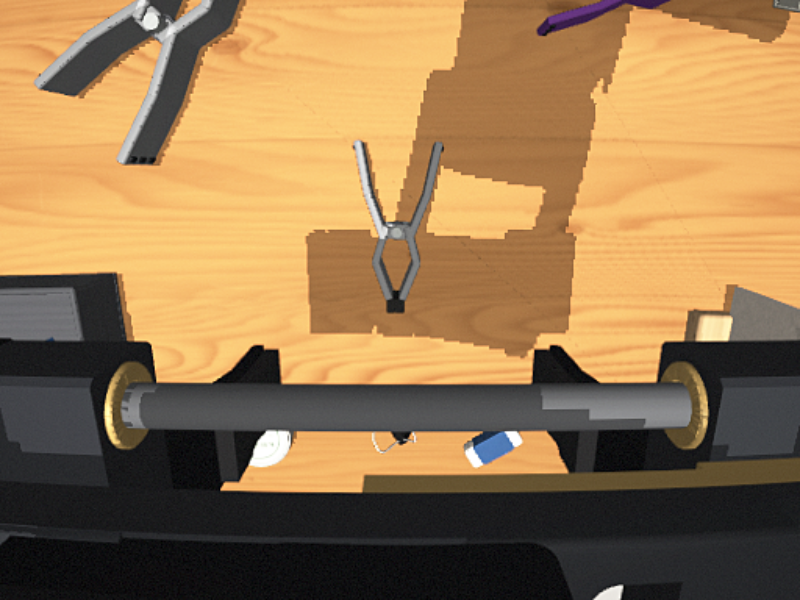

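The view shows the clip: handle ends (359,145) and (439,146), pin (397,232), jaw end (395,312). The eraser and tin are clear of it.

Run:
```python
from h import *
m=np.load("m3.npy",allow_pickle=True).item();k=.64
P=plane(m,np.array([(359,143),(439,144),(397,232),(395,296),(371,190),(428,190)])*k,.028)[:,:2];print(P.round(4))
a=(P[0]+P[1])/2;u=P[3]-a;u/=np.linalg.norm(u);print("axis",u,np.degrees(np.arctan2(u[1],u[0])))
g=P[2]-.042*u;print("pinch",g,goto([*g,.09],[-u[1],u[0]]))
# card top edge from scene & side first pics: bright/white card
o=get_obs();print(o["tool_rot"])
for n,(x0,y0,x1,y1) in {"scene":(165,250,215,292),"side":(165,262,240,310)}.items():
    im=cv2.imread(f"pics/{n}0.png");mm=cams.camera_model(n);h=cv2.cvtColor(im,cv2.COLOR_BGR2HSV);kk=np.zeros(im.shape[:2],np.uint8)
    kk[y0:y1,x0:x1]=(h[...,1]<70)[y0:y1,x0:x1]*255
    c=max(cv2.findContours(kk,0,2)[0],key=cv2.contourArea);q=cv2.approxPolyDP(cv2.convexHull(c),1.5,True).reshape(-1,2)
    print(n,q.tolist(),plane(mm,q,.092)[:,:2].round(3).tolist())
```

```text
[[ 0.4394 -0.0131]
 [ 0.4401  0.0365]
 [ 0.4947  0.0101]
 [ 0.537   0.0086]
 [ 0.4682 -0.0061]
 [ 0.4682  0.0298]]
axis [ 0.99949075 -0.03190993] -1.8286148502811024
pinch [0.45275128 0.01147067] (array([ 0.0729, -0.0061,  0.1012]), np.float64(1.7))
[ 8.70597093e-04  9.99999512e-01  8.47341252e-05 -4.58195361e-04]
scene [[174, 256], [206, 269], [209, 283], [180, 272]] [[0.636, 0.252], [0.537, 0.257], [0.512, 0.292], [0.598, 0.291]]
side [[174, 268], [228, 273], [229, 303], [178, 298]] [[0.639, 0.252], [0.537, 0.256], [0.526, 0.326], [0.613, 0.323]]
```

servo_tool:
  moves: "0.035 -0.003 0.02 1 0.087;0.073 -0.006 0.04 1.7 0.087;0.073 -0.006 0.07 1.7 0.087;0.073 -0.006 0.1 1.7 0.087;0.073 -0.006 0.12 1.7 0.087;0.073 -0.006 0.12 1.7 0.087;0.073 -0.006 0.12 1.7 0.087"

```text
time: 8.37
position: [0.4525, 0.0115, 0.0709]
tool_rot: [0.015, 1.0, 0.0, -0.001]
ft_force: [0.0, -0.3, -0.3]
grip_width: 0.0872
grip_force: 0.0
```

Run:
```python
from h import *
print(get_obs()["position"],goto([.4528,.0114,.003],[.0319,.9995]))
m,im=snap("wrist");cv2.imwrite("pics/w4.png",cv2.resize(im,(800,600)))
```

```text
[0.45249809 0.01150256 0.07089282] (array([-0.0005, -0.0001,  0.0679]), np.float64(0.1))
```

View pics/w4.png

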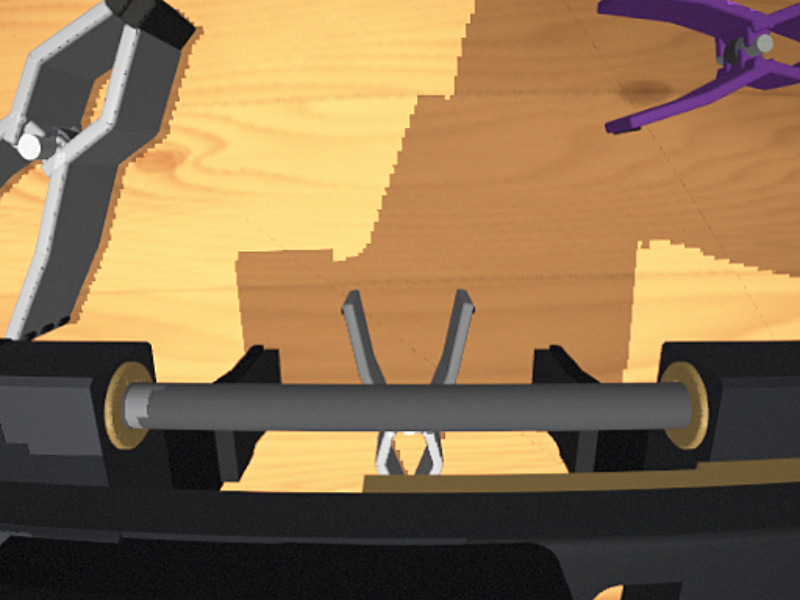

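Clip centred between the open fingers, handle ends at (352,295) and (465,295). Descend and squeeze.

servo_tool:
  moves: "0 0 0.025 0 0.087;0 0 0.045 0 0.087;0 0 0.06 0 0.087;0 0 0.068 0 0.087;0 0 0.068 0 0.06;0 0 0.068 0 0.055;0 0 0.068 0 0.05;0 0 0.068 0 0.045;0 0 0.068 0 0.04;0 0 0.068 0 0.04"
  grip_force: 22

```text
time: 9.25
position: [0.4534, 0.0117, 0.0042]
tool_rot: [0.015, 1.0, -0.0, 0.001]
ft_force: [-0.7, 0.5, -0.0]
grip_width: 0.0548
grip_force: 0.0
```

servo_tool:
  moves: "0 0 0 0 0.038;0 0 0 0 0.036;0 0 0 0 0.034;0 0 0 0 0.032;0 0 0 0 0.03;0 0 0 0 0.028;0 0 0 0 0.026;0 0 0 0 0.025;0 0 0 0 0.025;0 0 0 0 0.025"

```text
time: 10.08
position: [0.4532, 0.0117, 0.0041]
tool_rot: [0.015, 1.0, -0.0, 0.0]
ft_force: [-0.9, -0.3, 5.5]
grip_width: 0.0255
grip_force: 12.6
```

Run:
```python
from h import *
o=get_obs();print(o["position"],o["ft_force"],o["moment"],o["grip_width"],o["grip_force"])
for n,(x0,y0,x1,y1) in {"scene":(220,190,300,250),"side":(220,195,300,255)}.items():
    m,im=snap(n);cv2.imwrite(f"pics/{n}5.png",im)
m,im=snap("wrist");s=cv2.imread("pics/side5.png")
cv2.imwrite("pics/v5.png",np.hstack([cv2.resize(im[150:334,150:370],(400,334),interpolation=cv2.INTER_CUBIC),cv2.resize(s[190:260,215:299],(400,334),interpolation=cv2.INTER_CUBIC)]))
```

```text
[0.45321449 0.01170019 0.00406951] [-0.89748659 -0.30049702  5.48929643] [0.01701527 0.09628816 0.0363333 ] 0.025490000111366286 12.619434082444059
```

View pics/v5.png

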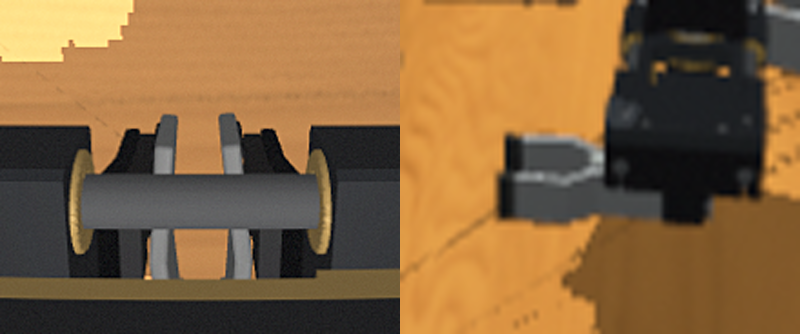

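The clip is squeezed open to 25.5 mm, with its handles between the pads and its jaws clearly apart in the side crop. I lift it and hover beyond the card edge so the wrist camera can measure it.

servo_tool:
  moves: "0 0 -0.03 0 0.025;0 0 -0.065 0 0.025;0 0 -0.1 0 0.025;0 0 -0.14 0 0.025;-0.01 0.02 -0.17 0 0.025;-0.025 0.05 -0.185 0 0.025;-0.04 0.085 -0.195 0 0.025;-0.055 0.12 -0.195 0 0.025;-0.07 0.155 -0.195 0 0.025;-0.085 0.19 -0.195 0 0.025"

```text
time: 11.07
position: [0.5436, 0.2009, 0.1988]
tool_rot: [0.015, 1.0, -0.0, -0.0]
ft_force: [-0.7, -0.1, -0.4]
grip_width: 0.0251
grip_force: 11.6
```

servo_tool:
  moves: "-0.015 0.03 0 0 0.025;-0.03 0.058 0 0 0.025;-0.03 0.058 0 0 0.025;-0.03 0.058 0 0 0.025;-0.03 0.058 0 0 0.025"

```text
time: 11.48
position: [0.574, 0.2557, 0.1977]
tool_rot: [0.015, 1.0, -0.001, -0.001]
ft_force: [-0.6, -1.0, -0.3]
grip_width: 0.0253
grip_force: 11.6
```

Run:
```python
from h import *
o=get_obs();m,im=snap("wrist");np.save("m6.npy",m,allow_pickle=True);cv2.imwrite("pics/w6.png",im)
print(o["position"],o["q"].round(2),o["ft_force"],o["grip_width"],o["grip_force"],o["tool_rot"])
for n in("scene","side"):cv2.imwrite(f"pics/{n}6.png",snap(n)[1])
s=cv2.imread("pics/side6.png")
b=cv2.resize(im,None,fx=1.5,fy=1.5)[120:420,180:700]
print(b.shape);cv2.imwrite("pics/v6.png",np.vstack([b,cv2.resize(s[180:330,120:380],(520,300))]))
```

```text
[0.5740262  0.25568662 0.19765627] [ 0.24  0.56  1.45 -0.    1.14 -1.3 ] [-0.55290226 -1.00329666 -0.34798453] 0.02532481700733103 11.60288025806949 [ 1.46401462e-02  9.99891719e-01 -6.26025003e-04 -1.35092945e-03]
(300, 520, 3)
```

View pics/v6.png

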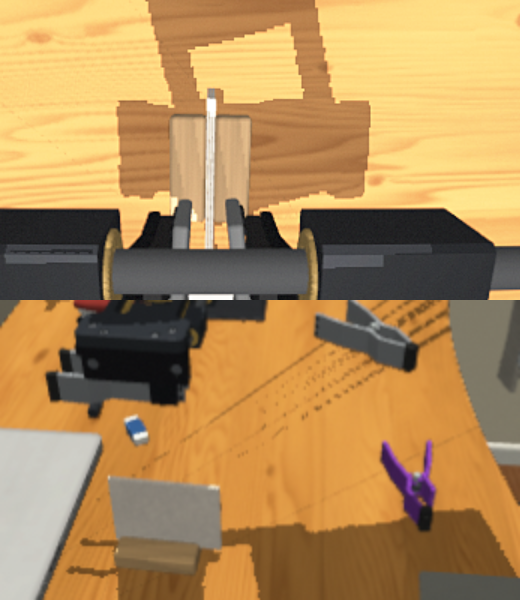

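Wrist view: the card top's front end is at crop (211,97) and runs to (209,248), and the block front spans (170..250,115). In the side view the held clip is open at lower left, with jaw tip at (50,385).

Run:
```python
from h import *
m=np.load("m6.npy",allow_pickle=True).item()
f=lambda L:(np.array(L,float)+[180,120])/1.5
P=plane(m,f([(211,97),(209,240)]),.092);print("card",P.round(4))
B=plane(m,f([(170,116),(250,116)]),.018);print("block front",B.round(4),B.mean(0))
d=P[1]-P[0];d=d[:2]/np.linalg.norm(d[:2]);n=np.array([-d[1],d[0]]);b=B[1,:2]-B[0,:2];print("dir",np.degrees(np.arctan2(d[1],d[0])),"from block",np.degrees(np.arctan2(-b[0],b[1])))
# lower end of edge (desk-near end z=.010)
print("low",plane(m,f([(214,90)]),.010).round(4))
D=cams.camera_model("side")
for px in[(146.0,222.5),(145,218),(151,210)]:
    c,r=ray(D,[px]);r=r[0]
    for y in(.272,.243): print(px,y,(c+r*(y-c[1])/r[1]).round(4))
e=P[0,:2];print("edge",e)
for past in(-.04,.015):
    print(past,goto([*(e+d*(past-.0905)),.047],n))
```

```text
card [[0.5334 0.2557 0.092 ]
 [0.6175 0.2521 0.092 ]]
block front [[0.5533 0.2262 0.018 ]
 [0.555  0.2828 0.018 ]] [0.55413632 0.25448265 0.018     ]
dir -2.4434914133589163 from block -1.667523998641704
low [[0.5366 0.2579 0.01  ]]
(146.0, 222.5) 0.272 [0.668  0.272  0.2099]
(146.0, 222.5) 0.243 [0.681  0.243  0.1879]
(145, 218) 0.272 [0.6683 0.272  0.219 ]
(145, 218) 0.243 [0.6813 0.243  0.1976]
(151, 210) 0.272 [0.6558 0.272  0.2357]
(151, 210) 0.243 [0.6681 0.243  0.2153]
edge [0.53342943 0.25567475]
-0.04 (array([0.1714, 0.0011, 0.1516]), np.float64(0.7))
0.015 (array([0.1164, 0.0005, 0.1515]), np.float64(0.7))
```

servo_tool:
  moves: "0.04 0.001 0 0.7 0.025;0.08 0.001 0 0.7 0.025;0.12 0.001 0 0.7 0.025;0.16 0.001 0 0.7 0.025;0.172 0.001 0.01 0.7 0.025;0.172 0.001 0.04 0.7 0.025;0.172 0.001 0.08 0.7 0.025;0.172 0.001 0.115 0.7 0.025;0.172 0.001 0.145 0.7 0.025;0.172 0.001 0.151 0.7 0.025"

```text
time: 12.47
position: [0.4008, 0.2604, 0.0443]
tool_rot: [0.022, 1.0, -0.001, -0.004]
ft_force: [-0.1, -0.1, 0.2]
grip_width: 0.0254
grip_force: 11.6
```

servo_tool:
  moves: "0 0 0 0 0.025;0 0 0 0 0.025;0 0 0 0 0.025"

```text
time: 12.72
position: [0.4048, 0.2626, 0.0493]
tool_rot: [0.021, 1.0, 0.001, 0.002]
ft_force: [0.0, -0.3, -0.6]
grip_width: 0.0254
grip_force: 11.6
```

Run:
```python
from h import *
o=get_obs();print(o["position"],o["q"].round(2),o["ft_force"],o["grip_width"],o["grip_force"])
e=np.array([.534,.2557]);d=np.array([np.cos(.0385),-np.sin(.0385)]);n=np.array([-d[1],d[0]])
print(goto([*(e+d*(.015-.0905)),.046],n))
a=snap("scene")[1];b=snap("side")[1]
cv2.imwrite("pics/v7.png",np.hstack([cv2.resize(a[240:320,150:250],(400,320),interpolation=cv2.INTER_CUBIC),cv2.resize(b[240:330,165:278],(400,320),interpolation=cv2.INTER_CUBIC)]))
```

```text
[0.40481419 0.26257371 0.0492588 ] [ 0.34  0.64  1.93 -0.    0.57 -1.18] [ 0.00400485 -0.25332511 -0.6295063 ] 0.02540378907514598 11.603218951131566
(array([-0.0539, -0.0017,  0.0034]), np.float64(-0.2))
```

View pics/v7.png

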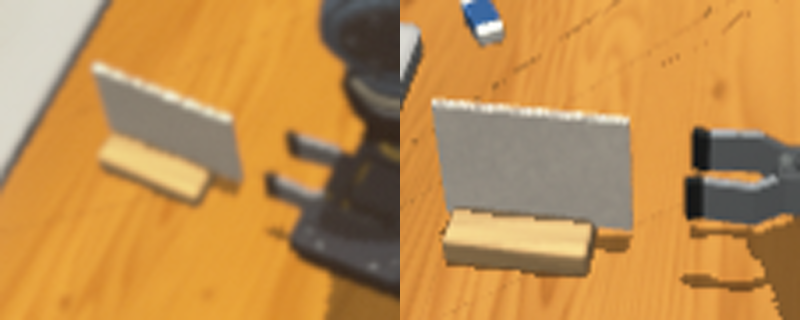

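The clip is open and level in front of the edge, with the card line falling between the jaws. I move it forward.

servo_tool:
  moves: "0 -0.001 0.002 0 0.025;-0.012 -0.002 0.003 0 0.025;-0.024 -0.002 0.003 0 0.025;-0.036 -0.002 0.003 0 0.025;-0.046 -0.002 0.003 0 0.025;-0.052 -0.002 0.003 0 0.025;-0.054 -0.002 0.003 0 0.025;-0.054 -0.002 0.003 0 0.025;-0.054 -0.002 0.003 0 0.025;-0.054 -0.002 0.003 0 0.025"

```text
time: 13.65
position: [0.4563, 0.258, 0.0444]
tool_rot: [0.021, 1.0, -0.0, -0.001]
ft_force: [0.2, 0.1, -1.6]
grip_width: 0.0251
grip_force: 11.6
```

Run:
```python
from h import *
o=get_obs();print(o["position"],o["ft_force"],o["grip_width"],o["grip_force"])
e=np.array([.534,.2557]);d=np.array([np.cos(.0385),-np.sin(.0385)]);n=np.array([-d[1],d[0]])
print(goto([*(e+d*(.015-.0905)),.046],n))
a=snap("scene")[1];b=snap("side")[1]
cv2.imwrite("pics/v8.png",np.hstack([cv2.resize(a[240:320,150:250],(400,320),interpolation=cv2.INTER_CUBIC),cv2.resize(b[240:330,165:278],(400,320),interpolation=cv2.INTER_CUBIC)]))
```

```text
[0.4563076  0.25795525 0.04436726] [ 0.23778625  0.05622083 -1.61738836] 0.025141393599893435 11.603353548562154
(array([-0.0022,  0.0007, -0.0016]), np.float64(-0.2))
```

View pics/v8.png

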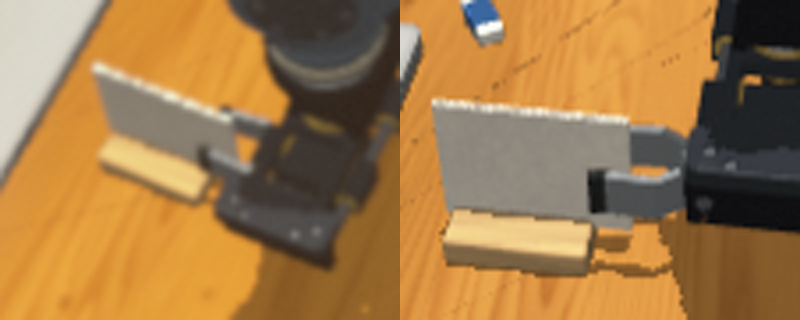

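The jaws straddle the cards: the near jaw tip is at side crop (597,190), over the card face, and the far jaw is hidden behind it. A small centring nudge, then hand in.

servo_tool:
  moves: "-0.002 0.001 -0.001 0 0.025;-0.002 0.001 -0.001 0 0.025;-0.002 0.001 -0.001 0 0.025;-0.002 0.001 -0.001 0 0.025;-0.002 0.001 -0.001 0 0.025;-0.002 0.001 -0.001 0 0.025"

```text
time: 14.25
position: [0.4593, 0.259, 0.0455]
tool_rot: [0.021, 1.0, -0.0, -0.0]
ft_force: [0.7, -0.0, 0.4]
grip_width: 0.0255
grip_force: 11.6
```

Run:
```python
from h import *
o=get_obs();print(o["position"],o["ft_force"],o["grip_width"],o["grip_force"])
S=cams.camera_model("scene");D=cams.camera_model("side")
print(tri([S,D],[(201.25,279.5),(218.4,293.4)]).round(3))
print(job.hand_in())
```

```text
[0.45926448 0.25898042 0.04554651] [ 0.74292743 -0.04165746  0.42795632] 0.025453299960109307 11.60317203757586
[0.553 0.269 0.049]
the job is handed in; nothing more can be done
None
```

I dropped the broken clip into the metal tray and handed in the job with the spring clip held squeezed open around the card edge, about half-way up, its jaw tips about 1.5 cm past the edge. In the last pictures and force readings it wasn't touching the cards or the stand.

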